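Fill the cork-plug feeder and switch it to run

ROBOT

A 6-joint arm with a two-finger parallel gripper is mounted at the origin on the work surface. World frame = base frame: x ahead of the robot, y to its left, z up, the work surface at z = 0. Lengths are in m, angles in rad, forces in N, time in s.
With the tool pointing down it reaches from about 0.375 to 0.925 m from the base axis. Payload 5.7 kg.
Tool frame: the origin (TCP) lies midway between the tips of the shut fingers; the grasp point (between the pads) lies 19 mm behind it; z points along the fingers, y is the line along which they close (so a half turn about z gives the same grasp; the last joint's range is limited). The gripper opens to 88 mm and grips with 3 to 60 N. Pads are 20 mm wide; open, the fingers measure 115 mm over their backs; the gripper's body (75 mm by 178 mm) begins 61 mm behind the grasp point.
Start: joints at [1.234, 0.359, 1.51, -0, 1.272, -0.115], TCP at [0.132, 0.585, 0.223] pointing down, gripper open.
Joint ranges: [-2.97, 2.97], [-1.01, 2.36], [0.21, 2.38], [-0.96, 4.11], [0.2, 2.71], [-2.98, 2.98]. Speed limits (rad/s): [2.39, 2.39, 3.14, 3.14, 3.14, 3.14].

INTERFACE

Orientations are given as a unit quaternion [x, y, z, w].
In Python, from bench import move_ptp, servo_line, goto_joints, move_gripper, sleep, inverse_kinematics, capture, PlanningError, close_job, spot_in, silhouettes, current_clock, current_joint_pos, current_qvel, current_joint_torque, current_position, current_orientation, current_force, current_torque, current_finger_gap, current_grip_force gives the robot as it stands. Calls block until the motion is done:
- move_ptp(position, orientation): joint-space move of the TCP to a pose.
- servo_line(position, orientation=None, rate=0.15, contact_N=None): straight line of the TCP; orientation=None keeps the orientation; rate is the mean speed in m/s. With contact_N (N) it stops when the force on the tool has changed by that much, and returns True; else False.
- goto_joints(angles): joint-space move.
- move_gripper(opening): finger opening in m; the grip force is fixed at half the most; returns when the fingers have stopped.
- sleep(seconds).
- inverse_kinematics(position, orientation): joint angles nearest the present ones, or None.
- capture(name): name is "scene" or "top" or "wrist"; returns a dict with "image" (480x640x3 uint8, blue, green, red), "range_z" (480x640 float32, m along the optical axis (not along the pixel's ray), 0 where there is no reading), "intrinsics" (3x3 intrinsics, pixels), "k1" (the pictures are not rectified: a ray, as slopes to the right and down, at radius r is drawn at 1 + k1 r^2 times it, then the intrinsics apply), "R" (3x3) and "t" (3): a world point X has camera coordinates R X + t. Camera axes: x right, y down, z forward; pixel columns grow to the right and rows downward; lengths in m; the calibration is good to about 2 mm. A picture is of the moment at which its call begins.
A pose or a line that the arm cannot do raises PlanningError and nothing moves.
- close_job(): hands the job in; it is judged then, once.
Trained networks look in the newest picture that a camera, given by its name, has taken for a name from the list of things; names that differ only in an ending like _2 or _b are one class to them, and where a whole thing is asked for, a point or a joint stands for the part that bears it (a point fixed in the world has none). Each returns a list of dicts, best first, with "conf" (0 to 1); they miss things now and then, are a little off and sometimes report something else, mostly with a low value. They report only what shows in the picture. A call takes as long as a camera call.
- spot_in(camera, query): "xy" ([column, row] in pixels, amid what is visible of it).
- silhouettes(camera, query): "region" (480x640 bool, what is visible of it) and "xy" ([column, row] in pixels, amid what is visible of it).
Readings, each from a call of its own:
- current_clock(): time.
- current_joint_pos(): joint angles.
- current_qvel(): joint speeds.
- current_joint_torque(): joint torques, N m.
- current_position(): TCP position.
- current_orientation(): TCP orientation.
- current_force(): force on the tool from outside, world axes, zero at the start.
- current_torque(): the same for the moment, N m.
- current_finger_gap(): finger opening in m.
- current_grip_force(): force on a finger pad.
Only numpy, scipy, OpenCV 4.12 (cv2) and the standard library are available. Lean on these libraries where they do the work, as an engineer would, in place of code of your own. Each camera call takes 0.05 s, during which the arm holds its last target. There are 200 camera calls.

TASK

Get the plug feeder ready: get all the short cork plugs into the round feeder bowl, both those in the scoop cup, poured straight from the cup, and the stray ones standing on the bench, and set the empty cup back upright on the bench. Then, with the flat screwdriver from the wooden stand, turn the slotted switch on the control box a quarter turn clockwise to its stop, and stand the screwdriver back in its stand. Do not turn the switch with the fingers, and leave the tape roll, phone and bottle where they are.

Things in the scene. Friction and masses are not known exactly. Their poses are not given: they have to be found in the camera images.
- bowl_in (a point): centre of the inner floor of the round aluminium feeder bowl (it flares from 88 mm inner radius at the floor to 96 mm at the rim, wall 4 mm; the floor is 57 mm above the bench). The bowl sits on a fixed grey drive base 170 x 170 x 40 mm. z up.
- bowl_rim (a point): centre of the mouth of that bowl, at the height of its rim, 115 mm above the bench
- cup_mid (a point): grey plastic scoop cup, open on top, loose, 0.2 kg, with 3 to 5 plugs in it. 64 mm wide (y), 55 mm high (z up), flat upright sides; x from -72 to +75 mm. Point at mid-width, 27.5 mm above its underside; grip across the sides here. Floor (3 mm) flat from x -69 to +20 mm, then a 37 degree ramp rises to the pouring lip at +x
- cup_lip (a point): middle of the pouring lip of the scoop cup (75 mm along +x from cup_mid and 17.5 mm above it); axes as cup_mid. Plugs slide out over it when the cup is tipped lip-down by some 75 degrees or more
- slot (a point): slotted brass switch, recessed in a steel collar (46 mm inner, 56 mm outer diameter, top 76 mm above the bench) on a fixed grey box 120 x 100 x 60 mm. Point on its vertical axis at the top of the slot, 74 mm above the bench; turns with the switch: x along the slot. The slot is 28 mm long, 6.5 mm wide, 10 mm deep
- mode (a joint): angle of that switch, rad: about 0 at the start, grows clockwise seen from above, end stop at 1.571 (a quarter turn; the slot then lines up with the two black ticks on the box). It stays where it is left; needs about 0.05 N m
- driver_grip (a point): flat screwdriver, 190 mm long, 0.12 kg, tip down in its stand. Point on its axis, 150 mm above the tip, 40 mm below the handle's end; z up to the handle's end. Handle: straight bar 94 mm long, 26 mm thick (y), 30 mm wide (x); under it a 38 mm round collar, 88 to 96 mm above the tip; shaft 8 mm. Blade 16 mm wide (x), 3 mm thick (y), so parallel to the handle's broad faces
- driver_tip (a point): end of the screwdriver's blade, on its axis; axes as driver_grip
- stand_hole0 (a point): mouth of the hole (25 mm diameter, right through) in the top of the screwdriver stand, a fixed light wooden block 90 x 90 x 100 mm. With the screwdriver stood in it, its collar rests on the block and its tip is 88 mm below this point
- tape: bystander: roll of paper tape lying flat, 100 mm diameter, 24 mm high; origin at the centre of its underside
- phone: bystander: black phone lying flat, 75 x 155 x 9 mm; origin at the centre of its underside
- bottle: bystander: clear bottle standing, 64 mm diameter, 170 mm high; origin at the centre of its underside
- plug0_mid (a point): centre of a loose cork plug, a stubby cylinder of 24 mm diameter and 30 mm length along its z (round, rolls if it lies on its side), 12 g; in the scoop cup at the start; may be absent
- plug1_mid (a point): centre of a loose cork plug, a stubby cylinder of 24 mm diameter and 30 mm length along its z (round, rolls if it lies on its side), 12 g; in the scoop cup at the start; may be absent
- plug2_mid (a point): centre of a loose cork plug, a stubby cylinder of 24 mm diameter and 30 mm length along its z (round, rolls if it lies on its side), 12 g; in the scoop cup at the start; may be absent
- plug3_mid (a point): centre of a loose cork plug, a stubby cylinder of 24 mm diameter and 30 mm length along its z (round, rolls if it lies on its side), 12 g; in the scoop cup at the start; may be absent
- plug4_mid (a point): centre of a loose cork plug, a stubby cylinder of 24 mm diameter and 30 mm length along its z (round, rolls if it lies on its side), 12 g; in the scoop cup at the start; may be absent
- plug5_mid (a point): centre of a loose cork plug, a stubby cylinder of 24 mm diameter and 30 mm length along its z (round, rolls if it lies on its side), 12 g; standing on the bench at the start; may be absent
- plug6_mid (a point): centre of a loose cork plug, a stubby cylinder of 24 mm diameter and 30 mm length along its z (round, rolls if it lies on its side), 12 g; standing on the bench at the start; may be absent
- plug7_mid (a point): centre of a loose cork plug, a stubby cylinder of 24 mm diameter and 30 mm length along its z (round, rolls if it lies on its side), 12 g; standing on the bench at the start; may be absent
- plug8_mid (a point): centre of a loose cork plug, a stubby cylinder of 24 mm diameter and 30 mm length along its z (round, rolls if it lies on its side), 12 g; standing on the bench at the start; may be absent

How it is judged:
On the way, in this order (a step that is already met when the one before it is completed fails the run):
1. the scoop cup is tipped over the bowl (angle between cup_mid's own z axis and vertical above 0.8 rad and horizontal distance between cup_lip and bowl_rim below 0.1 m and z of cup_lip in the frame of bowl_rim above -0.03 m).
2. every plug lies in the bowl (horizontal distance between each of plug0_mid, plug1_mid, plug2_mid, plug3_mid, plug4_mid, plug5_mid, plug6_mid, plug7_mid, plug8_mid and bowl_in below 0.09 m and z of plug0_mid in the frame of bowl_in between 0 and 0.058 m and z of plug1_mid in the frame of bowl_in between 0 and 0.058 m and z of plug2_mid in the frame of bowl_in between 0 and 0.058 m and z of plug3_mid in the frame of bowl_in between 0 and 0.058 m and z of plug4_mid in the frame of bowl_in between 0 and 0.058 m and z of plug5_mid in the frame of bowl_in between 0 and 0.058 m and z of plug6_mid in the frame of bowl_in between 0 and 0.058 m and z of plug7_mid in the frame of bowl_in between 0 and 0.058 m and z of plug8_mid in the frame of bowl_in between 0 and 0.058 m), for 0.2 s.
3. the switch is turned a quarter turn with the screwdriver's blade in its slot (value of joint mode above 1.4 rad and distance between driver_tip and slot below 0.015 m), for 0.2 s.
At the end, for the whole second after the job is handed in: Every plug lies in the bowl (centre within 90 mm of its axis, below the rim); the cup stands upright on the bench (within 6 degrees); the switch is at 1.4 rad or more; the screwdriver stands in its stand, collar within 10 mm of seated, upright within 7 degrees (all of step 2 and value of joint mode above 1.4 rad and angle between cup_mid's own z axis and vertical below 0.1 rad and height (world z) of cup_mid below 0.035 m and horizontal distance between driver_tip and stand_hole0 below 0.015 m and z of driver_tip in the frame of stand_hole0 below -0.078 m and angle between driver_grip's own z axis and vertical below 0.12 rad); the robot touches nothing.
It fails at once if the tape roll, phone or bottle is moved by more than 30 mm (distance of any of tape, phone, bottle from where it was at the start of the episode above 0.03 m).
It fails at once if the fingers touch the slotted switch (contact force between the fingers and mode above 1 N).
Of plug0, plug1, plug2, plug3, plug4 only 3 to 5 are there at a start; the rules pass over those that are not, and their reading is None.
Of plug5, plug6, plug7, plug8 only 2 to 4 are there at a start; the rules pass over those that are not, and their reading is None.
At some moment in a run one of cup, plug5, plug6, plug7, plug8 may be knocked a few centimetres aside while the robot is not near it.
It also fails if it takes over 208 s, if anything falls off the work surface, if the arm or the gripper's body presses on something with over 40 N, if the wrist force passes 120 N, or if a joint passes its speed limit or range.

## Working session

There is one attempt and no reset: what is moved stays moved. The work goes in short steps, each a Python script; the robot and the scene stay as the last script left them, time stands still between calls to the robot, and variables do not carry over. Pictures are saved under pics/ and viewed, at most 14 in all, crops included, and the job is handed in when it is done.

```bash
mkdir -p pics; ls; cat > h.py <<'E'
import numpy as np, cv2
from bench import *
from scipy.spatial.transform import Rotation as Ro
def down(yaw):  # tool pointing down, tool y axis (closing) at angle yaw in world
    y=np.array([np.cos(yaw),np.sin(yaw),0]); z=np.array([0,0,-1.]); x=np.cross(y,z)
    return Ro.from_matrix(np.c_[x,y,z]).as_quat()
def rays(c,uv):
    K=np.array(c["intrinsics"]); uv=np.atleast_2d(uv).astype(float)
    d=np.c_[(uv[:,0]-K[0,2])/K[0,0],(uv[:,1]-K[1,2])/K[1,1]]; u=d.copy()
    for _ in range(8): u=d/(1+c["k1"]*(u**2).sum(1,keepdims=True))
    return np.c_[u,np.ones(len(u))]
def toworld(c,uv,z):  # at camera depths z
    return (rays(c,uv)*np.reshape(z,(-1,1))-c["t"])@np.array(c["R"])
def onplane(c,uv,h):
    R=np.array(c["R"]); o=-R.T@c["t"]; d=rays(c,uv)@R
    return o+d*((h-o[2])/d[:,2])[:,None]
def cloud(c,m):
    m=m&(c["range_z"]>0); v,u=np.nonzero(m)
    return toworld(c,np.c_[u,v],c["range_z"][v,u])
E
python3 - <<'E'
from h import *
for n in("scene","top","wrist"):
    c=capture(n); cv2.imwrite(f"pics/{n}0.png",c["image"]); print(n,-np.array(c["R"]).T@c["t"],c["k1"],np.array(c["intrinsics"])[0,0])
np.set_printoptions(precision=3,suppress=True)
for n in("top","scene"):
  c=capture(n)
  for q in("bowl_rim","cup_mid","slot","driver_grip","stand_hole0","tape","phone","bottle","plug5_mid"):
    for s in silhouettes(n,q)[:9]:
        P=cloud(c,s["region"])
        if len(P): print(n,q,round(s["conf"],2),np.round(s["xy"]),len(P),"med",np.median(P,0),"lo",np.percentile(P,3,axis=0),"hi",np.percentile(P,97,axis=0))
print(current_clock())
E
```

```text
pics
scene [ 0.81106887 -0.63734929  0.92568928] -0.009976274825474044 510.0417105873795
top [ 0.38847663 -0.05014078  1.112458  ] -0.08201320214431874 435.9536985563883
wrist [0.06354184 0.59928096 0.3861159 ] 0.0005104437104597798 430.5127736478697
top bowl_rim 0.74 [170. 217.] 6195 med [0.534 0.289 0.057] lo [0.444 0.186 0.035] hi [0.625 0.371 0.114]
top slot 0.67 [279. 176.] 211 med [0.636 0.025 0.071] lo [0.621 0.006 0.06 ] hi [0.655 0.043 0.076]
top driver_grip 0.77 [368. 170.] 347 med [ 0.627 -0.177  0.18 ] lo [ 0.616 -0.195  0.105] hi [ 0.644 -0.166  0.203]
top driver_grip 0.46 [317. 263.] 1249 med [ 0.429 -0.074  0.017] lo [ 0.375 -0.133 -0.001] hi [ 0.512 -0.029  0.056]
top stand_hole0 0.9 [360. 180.] 1493 med [ 0.613 -0.17   0.098] lo [ 0.584 -0.229  0.   ] hi [ 0.672 -0.134  0.103]
top stand_hole0 0.71 [283. 174.] 208 med [0.635 0.023 0.071] lo [0.62  0.006 0.06 ] hi [0.655 0.04  0.076]
top tape 0.62 [208. 131.] 660 med [0.758 0.197 0.022] lo [ 0.705  0.143 -0.001] hi [0.797 0.238 0.026]
top phone 0.84 [184. 325.] 1835 med [0.268 0.264 0.008] lo [0.224 0.195 0.004] hi [0.
[... 1318 characters left out ...]
1] hi [0.657 0.035 0.073]
scene phone 0.8 [288. 149.] 1070 med [0.275 0.257 0.005] lo [0.23  0.19  0.001] hi [0.319 0.333 0.009]
scene phone 0.57 [335. 332.] 2924 med [ 0.646 -0.216  0.096] lo [ 0.595 -0.234  0.   ] hi [ 0.683 -0.141  0.1  ]
scene bottle 0.91 [318. 416.] 1904 med [ 0.69  -0.378  0.11 ] lo [ 0.658 -0.395  0.007] hi [ 0.713 -0.343  0.17 ]
scene plug5_mid 0.62 [204. 397.] 191 med [ 0.479 -0.412  0.027] lo [ 0.467 -0.421  0.003] hi [ 0.487 -0.401  0.031]
scene plug5_mid 0.54 [389. 163.] 5967 med [0.541 0.277 0.057] lo [0.449 0.178 0.008] hi [0.632 0.37  0.112]
scene plug5_mid 0.5 [281. 251.] 1866 med [ 0.44  -0.079  0.029] lo [ 0.381 -0.144  0.   ] hi [ 0.521 -0.03   0.053]
1.15
```

View pics/top0.png

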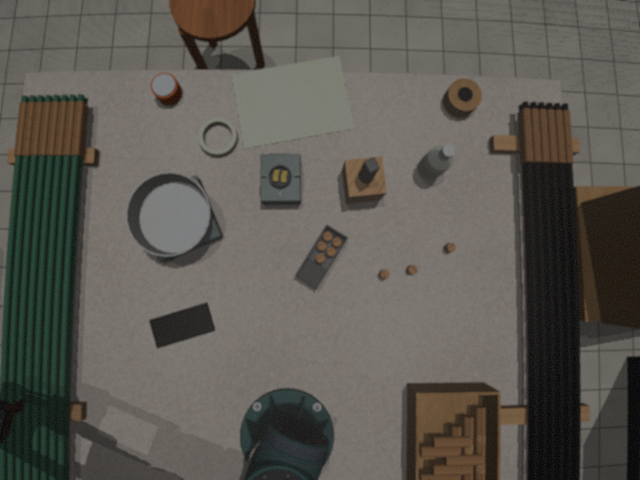

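View pics/scene0.png

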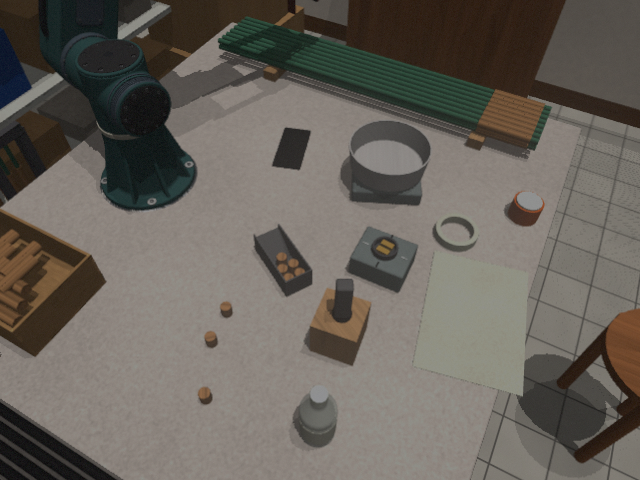

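The top view shows the cup at (322,258), the stray plugs at (384,274), (411,269) and (450,247), the switch at (280,176), and the driver at (370,170). The lip end of the cup is still unclear, so I'll zoom in.

```bash
python3 - <<'E'
from h import *
a=cv2.imread("pics/scene0.png")[215:345,235:430]; b=cv2.imread("pics/top0.png")[145:300,250:410]
a=cv2.resize(a,(400,267),interpolation=3);b=cv2.resize(b,(400,388),interpolation=3)
cv2.imwrite("pics/crop1.png",np.vstack([a,b]))
c=capture("top"); m=np.zeros((480,640),bool); m[220:296,292:352]=1
P=cloud(c,m); P=P[P[:,2]>.01]
# rim: points near top
ax=None
T=P[P[:,2]>.045]; 
np.set_printoptions(precision=3,suppress=True)
r=cv2.minAreaRect((P[:,:2]*1000).astype(np.float32)); print(r, cv2.boxPoints(r))
ctr=np.array(r[0])/1000; 
# height profile along long axis
import math
e=cv2.boxPoints(r); l=max([e[1]-e[0],e[2]-e[1]],key=np.linalg.norm); l=l/np.linalg.norm(l); l=l*np.sign(l[0])
n=np.array([-l[1],l[0]]); s=(P[:,:2]-ctr)@l; w=(P[:,:2]-ctr)@n
for k in np.arange(-.08,.08,.01):
    q=(s>k)&(s<k+.01)&(abs(w)<.02); q2=(s>k)&(s<k+.01)&(abs(w)>.026)
    if q.any(): print(round(k,3),np.percentile(P[q,2],[5,50,95]), np.percentile(P[q2,2],[50,95]) if q2.any() else '')
print(l,math.atan2(l[1],l[0]))
for uv in ([384,274],[411,269],[450,247]): print(onplane(c,uv,.02))
E
```

```text
((442.95904541015625, -80.18324279785156), (64.05496215820312, 148.11996459960938), 59.013187408447266) [[ 362.979  -69.511]
 [ 489.961 -145.769]
 [ 522.939  -90.856]
 [ 395.958  -14.597]]
-0.08 [0.04  0.042 0.045] [0.044 0.056]
-0.07 [0.034 0.038 0.042] [0.046 0.056]
-0.06 [0.026 0.031 0.036] [0.036 0.057]
-0.05 [0.019 0.022 0.029] [0.041 0.057]
-0.04 [0.011 0.015 0.02 ] [0.04  0.056]
-0.03 [0.01  0.011 0.014] [0.053 0.056]
-0.02 [0.029 0.032 0.033] [0.053 0.056]
-0.01 [0.029 0.032 0.036] [0.055 0.056]
-0.0 [0.03  0.032 0.034] [0.052 0.055]
0.01 [0.02  0.031 0.034] [0.053 0.057]
0.02 [0.029 0.032 0.035] [0.054 0.058]
0.03 [0.029 0.032 0.034] [0.053 0.056]
0.04 [0.013 0.032 0.036] [0.053 0.056]
0.05 [0.029 0.032 0.035] [0.053 0.057]
0.06 [0.027 0.03  0.034] [0.054 0.057]
0.07 [0.014 0.045 0.055] [0.051 0.055]
[ 0.857 -0.515] -0.5408219755007847
[[ 0.401 -0.24   0.02 ]]
[[ 0.415 -0.308  0.02 ]]
[[ 0.471 -0.409  0.02 ]]
```

View pics/crop1.png

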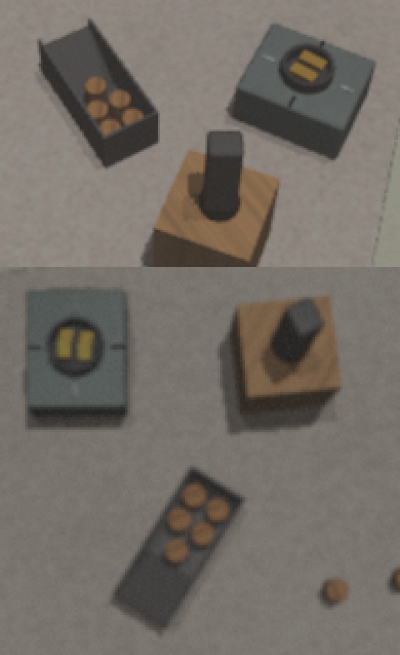

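The cup's lip end faces the robot (direction (-0.857, 0.515)), and 5 plugs stand in its rear part. The slot runs along world x, and the black ticks lie along y. Next I check whether the pour is reachable.

```bash
cat >> h.py <<'E'
BOWL=np.array([.535,.28])
def cup_tcp(lip,th,d):  # TCP pose for lip position, tilt th, lip heading d; sgn flips tool
    c=np.array([np.cos(d),np.sin(d),0]); z=np.array([0,0,1.]); y=np.cross(z,c)
    X=c*np.cos(th)-z*np.sin(th); Z=c*np.sin(th)+z*np.cos(th)
    mid=np.array(lip)-.075*X-.0175*Z
    return mid-.019*Z, X,y,Z
def cup_q(X,y,Z,s): return Ro.from_matrix(np.c_[s*-X,s*y,-Z]).as_quat()
E
python3 - <<'E'
from h import *
np.set_printoptions(precision=3,suppress=True)
c=capture("wrist"); o=-np.array(c["R"]).T@c["t"]
print("cam in tool",Ro.from_quat(current_orientation()).inv().apply(o-current_position()))
c=capture("top"); s=silhouettes("top","bowl_rim")[0]; P=cloud(c,s["region"])
T=P[P[:,2]>.108]; A=np.c_[2*T[:,:2],np.ones(len(T))]; x=np.linalg.lstsq(A,(T[:,:2]**2).sum(1),rcond=None)[0]; print("bowl",x[:2],np.sqrt(x[2]+x[:2]@x[:2]))
B=x[:2]
az=np.arctan2(B[1],B[0])
for s in(1,-1):
  # grasp
  d=2.60; p,X,y,Z=cup_tcp([0,0,0],0,d); p=np.array([.443,-.08,.0085])
  print("grasp",s,inverse_kinematics(p,cup_q(X,y,Z,s)))
  for off in(-60,-40,-20,0,20,40,60):
    d=az+np.pi+np.radians(off); r=[]
    for th in(0,30,60,80,95,105):
        l=[*B,.145+.05*max(0,1-th/60)]
        p,X,y,Z=cup_tcp(l,np.radians(th),d); q=inverse_kinematics(p,cup_q(X,y,Z,s)); r.append(None if q is None else q)
    print(s,off,[x is not None for x in r], r[0] if r[0] is not None else '', r[4] if r[4] is not None else '')
E
```

```text
cam in tool [ 0.07  -0.001 -0.164]Traceback (most recent call last):
  File "<stdin>", line 5, in <module>
IndexError: list index out of range
```

```bash
python3 - <<'E'
from h import *
np.set_printoptions(precision=3,suppress=True)
c=capture("top"); m=np.zeros((480,640),bool); m[165:265,120:222]=1; P=cloud(c,m)
T=P[(P[:,2]>.108)&(P[:,2]<.12)]; A=np.c_[2*T[:,:2],np.ones(len(T))]; x=np.linalg.lstsq(A,(T[:,:2]**2).sum(1),rcond=None)[0]; print("bowl",len(T),x[:2],np.sqrt(x[2]+x[:2]@x[:2]))
B=x[:2]
az=np.arctan2(B[1],B[0])
for s in(1,-1):
  d=2.60; p,X,y,Z=cup_tcp([0,0,0],0,d); p=np.array([.443,-.08,.0085])
  print("grasp",s,inverse_kinematics(p,cup_q(X,y,Z,s)))
  for off in(-60,-40,-20,0,20,40,60):
    d=az+np.pi+np.radians(off); r=[]
    for th in(0,30,60,80,95,105):
        l=[*B,.145+.05*max(0,1-th/60)]
        p,X,y,Z=cup_tcp(l,np.radians(th),d); r.append(inverse_kinematics(p,cup_q(X,y,Z,s)))
    print(s,off,[int(x is not None) for x in r], r[0] if r[0] is not None else '', r[4] if r[4] is not None else '')
E
```

```text
bowl 592 [0.534 0.279] 0.09728066808518504
grasp 1 [-0.332  0.483  2.038 -0.     0.621  1.78 ]
1 -60 [1, 0, 0, 0, 0, 0] [ 0.274  0.479  1.483 -0.     1.18   2.41 ] 
1 -40 [1, 1, 0, 0, 0, 0] [ 0.305  0.503  1.439 -0.     1.199  2.092] 
1 -20 [1, 1, 1, 0, 0, 1] [ 0.341  0.519  1.41  -0.     1.212  1.779] 
1 0 [1, 1, 1, 0, 0, 0] [ 0.38   0.525  1.4   -0.     1.217  1.469] 
1 20 [1, 1, 1, 0, 0, 1] [ 0.418  0.519  1.41  -0.     1.212  1.157] 
1 40 [1, 1, 1, 1, 1, 1] [ 0.451  0.503  1.439 -0.     1.199  0.841] [-0.282  0.94   2.165  1.682  1.654 -1.534]
1 60 [1, 1, 1, 1, 1, 1] [ 0.476  0.479  1.483 -0.     1.18   0.517] [-0.267  0.921  1.894  1.385  1.725 -1.248]
grasp -1 [-0.332  0.483  2.038 -0.     0.621 -1.362]
-1 -60 [1, 1, 0, 0, 0, 0] [ 0.274  0.479  1.483 -0.     1.18  -0.732] 
-1 -40 [1, 1, 0, 0, 0, 0] [ 0.305  0.503  1.439 -0.     1.199 -1.05 ] 
-1 -20 [1, 1, 1, 0, 0, 1] [ 0.341  0.519  1.41  -0.     1.212 -1.362] 
-1 0 [1, 1, 1, 0, 0, 0] [ 0.38   0.525  1.4   -0.     1.217 -1.673] 
-1 20 [1, 1, 1, 0, 0, 1] [ 0.418  0.519  1.41  -0.     1.212 -1.984] 
-1 40 [1, 1, 1, 1, 1, 1] [ 0.451  0.503  1.439 -0.     1.199 -2.3  ] [-0.282  0.94   2.165  1.682  1.654  1.607]
-1 60 [1, 0, 1, 1, 1, 1] [ 0.476  0.479  1.483 -0.     1.18  -2.624] [-0.267  0.921  1.894  1.385  1.725  1.893]
```

```bash
python3 - <<'E'
from h import *
np.set_printoptions(precision=3,suppress=True)
d=2.60; _,X,y,Z=cup_tcp([0,0,0],0,d); q=cup_q(X,y,Z,1)
move_gripper(.088)
move_ptp([.443,-.080,.15],q)
c=capture("wrist"); cv2.imwrite("pics/w1.png",c["image"])
P=cloud(c,c["range_z"]>0); P=P[(P[:,2]>.012)&(np.hypot(P[:,0]-.443,P[:,1]+.08)<.11)]
print(cv2.minAreaRect((P[:,:2]*1000).astype(np.float32)))
T=P[P[:,2]>.05]; print(cv2.minAreaRect((T[:,:2]*1000).astype(np.float32)),P[:,2].max(), current_clock())
E
```

```text
((446.5088195800781, -81.43370056152344), (124.28946685791016, 147.83946228027344), 59.032100677490234)
((446.987548828125, -82.02013397216797), (124.28348541259766, 146.92132568359375), 59.515350341796875) 0.26156005824476036 4.275
```

View pics/w1.png

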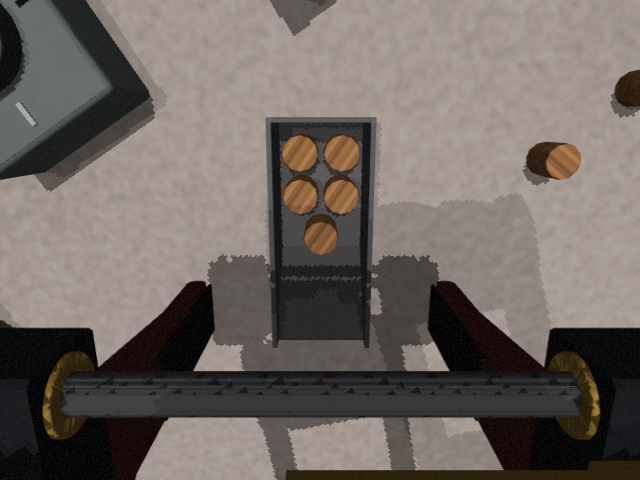

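The cup is centred between the fingers at column 321 with 5 plugs in it. I'll grasp it and carry it to the bowl.

```bash
python3 - <<'E'
from h import *
np.set_printoptions(precision=3,suppress=True)
B=np.array([.534,.279]); az=np.arctan2(B[1],B[0])
d=2.60; _,X,y,Z=cup_tcp([0,0,0],0,d); q=cup_q(X,y,Z,1)
print(servo_line([.443,-.080,.009],q,rate=.1,contact_N=15))
move_gripper(.05); print("gap",current_finger_gap(),current_grip_force())
servo_line([.443,-.080,.22],rate=.15); print(current_force(), current_finger_gap())
off=np.radians(60); d=az+np.pi+off
lip=[*(B-.02*np.array([np.cos(d),np.sin(d)])),.2]
p,X,y,Z=cup_tcp(lip,0,d); p[2]=.22
servo_line(p,cup_q(X,y,Z,1),rate=.15)
print(current_joint_pos(),current_clock(),current_finger_gap())
for th in(10,20,30,40,45):
    lip[2]=.145+.05*max(0,1-th/60)
    p,X,y,Z=cup_tcp(lip,np.radians(th),d)
    try: servo_line(p,cup_q(X,y,Z,1),rate=.08)
    except PlanningError as e: print(th,e); break
    print(th,current_joint_pos(),current_clock())
E
```

```text
False
gap 0.06360326269704068 29.99135434627533
[ 0.394  0.044 -3.578] 0.06428349269774608
[ 0.502  0.44   1.386 -0.     1.316  0.544] 11.1333 0.06408796928850063
10 [0.418 0.448 1.537 0.177 1.084 0.383] 11.9917
20 [0.324 0.42  1.619 0.384 1.008 0.177] 12.3167
30 [ 0.226  0.415  1.696  0.616  0.978 -0.069] 12.6667
40 [ 0.125  0.435  1.767  0.846  1.002 -0.329] 13.025
45 [ 0.077  0.455  1.799  0.951  1.034 -0.455] 13.275
```

```bash
python3 - <<'E'
from h import *
np.set_printoptions(precision=3,suppress=True)
B=np.array([.534,.279]); az=np.arctan2(B[1],B[0]); d=az+np.pi+np.radians(60)
lip=[*(B-.02*np.array([np.cos(d),np.sin(d)])),.15]
for th in(52,60,67,74,80,86,92,97):
    lip[2]=.145+.05*max(0,1-th/60)
    p,X,y,Z=cup_tcp(lip,np.radians(th),d)
    try: servo_line(p,cup_q(X,y,Z,1),rate=.05)
    except PlanningError as e: print(th,e); break
    print(th,current_force(),current_clock())
sleep(.6); print(current_joint_pos(),current_force())
for n in("top","scene"): cv2.imwrite(f"pics/p_{n}.png",capture(n)["image"])
a=cv2.imread("pics/p_top.png")[150:300,100:330]; b=cv2.imread("pics/p_scene.png")[90:240,270:500]
cv2.imwrite("pics/p1.png",cv2.resize(np.vstack([a,b]),None,fx=1.95,fy=1.95,interpolation=3))
E
```

```text
52 [-0.178  0.623 -3.01 ] 13.5583
60 [-0.619  0.327 -1.726] 13.85
67 [ 0.587  0.406 -2.794] 14.2
74 [ 0.42  -0.516 -2.655] 14.55
80 [-0.223  0.211 -2.285] 14.875
86 [ 0.31   0.694 -2.316] 15.2
92 [ 0.688 -1.36  -1.244] 15.525
97 [-0.289  0.989 -2.039] 15.8167
[-0.232  0.944  1.893  1.426  1.744 -1.267] [-0.332  0.095 -2.015]
```

View pics/p1.png

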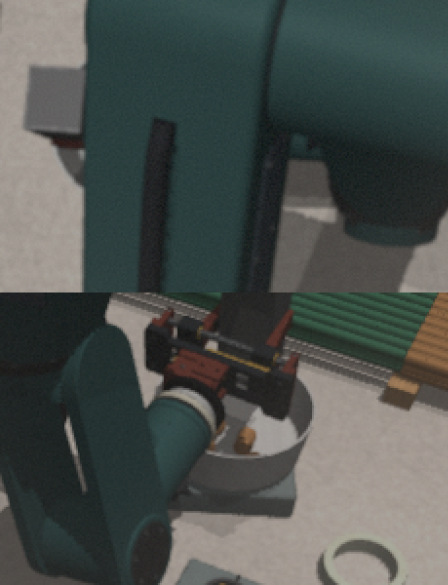

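```bash
python3 - <<'E'
from h import *
np.set_printoptions(precision=3,suppress=True)
B=np.array([.534,.279]); az=np.arctan2(B[1],B[0]); d=az+np.pi+np.radians(60)
lip=[*(B-.02*np.array([np.cos(d),np.sin(d)])),.15]
for th in(104,97,80,60,45,30,15,0):
    lip[2]=.15+.06*max(0,1-th/60)
    p,X,y,Z=cup_tcp(lip,np.radians(th),d)
    servo_line(p,cup_q(X,y,Z,1),rate=.08)
    if th==104: sleep(.4); cv2.imwrite("pics/w2.png",capture("wrist")["image"])
_,X,y,Z=cup_tcp([0,0,0],0,2.6); q=cup_q(X,y,Z,1)
servo_line([.443,-.080,.2],q,rate=.2)
cv2.imwrite("pics/w3.png",capture("wrist")["image"])
c=capture("top"); cv2.imwrite("pics/t3.png",c["image"])
servo_line([.443,-.080,.03],q,rate=.15)
print(servo_line([.443,-.080,.008],q,rate=.03,contact_N=4),current_position())
move_gripper(.088); servo_line([.443,-.08,.2],rate=.15); print(current_clock())
c=capture("wrist"); cv2.imwrite("pics/w4.png",c["image"])
for s in silhouettes("wrist","plug5_mid"): print(s["conf"],s["xy"])
a=[cv2.resize(cv2.imread(f"pics/{n}.png"),(400,300)) for n in("w2","w3","w4")]+[cv2.resize(cv2.imread("pics/t3.png")[160:270,115:262],(400,300))]
cv2.imwrite("pics/m1.png",np.vstack([np.hstack(a[:2]),np.hstack(a[2:])]))
E
```

```text
True [ 0.443 -0.08   0.009]
26.8083
```

View pics/m1.png

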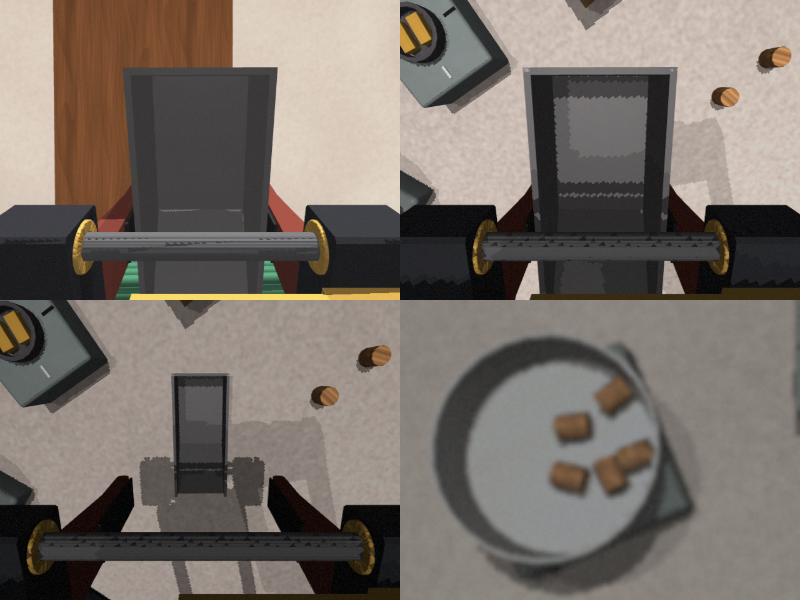

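All five plugs are in the bowl and the empty cup stands at its old place. Next are the strays.

```bash
cat >> h.py <<'E'
def topface(c,xy,rad=.045):
    P=cloud(c,c["range_z"]>0); T=P[(P[:,2]>.026)&(P[:,2]<.036)&(np.hypot(*(P[:,:2]-xy).T)<rad)]
    if len(T)<8: return None,len(T)
    (x,y),r=cv2.minEnclosingCircle(T[:,:2].astype(np.float32)) ; return T[:,:2].mean(0),(len(T),r)
def bestdown(p,yaw):
    j6=[]
    for k in(0,np.pi):
        s=inverse_kinematics(p,down(yaw+k)); j6.append(9 if s is None else abs(s[5]))
    return down(yaw+(0,np.pi)[int(np.argmin(j6))])
def strays():  # top camera
    c=capture("top"); P=cloud(c,c["range_z"]>0)
    P=P[(P[:,2]>.024)&(P[:,2]<.037)&(P[:,0]>.25)&(P[:,0]<.6)&(P[:,1]<-.16)&(P[:,1]>-.5)]
    out=[]
    while len(P)>20:
        m=np.hypot(*(P[:,:2]-np.median(P[np.hypot(*(P[:,:2]-P[0,:2]).T)<.03,:2],0)).T)<.03
        out.append((P[m,:2].mean(0).round(3),m.sum())); P=P[~m]
    return out
def pick(xy,drop):
    q=bestdown([*xy,.12],0.); move_gripper(.06)
    move_ptp([*xy,.13],q)
    c=capture("wrist"); f,n=topface(c,np.array(xy)); print("seen",f,n)
    if f is None: return False
    servo_line([*f,.006],q,rate=.12,contact_N=15)
    move_gripper(.015); g=current_finger_gap(); print("gap",g)
    servo_line([*f,.2],rate=.25)
    if current_finger_gap()<.018: print("missed"); return False
    qd=bestdown([*drop,.2],0.)
    move_ptp([*drop,.2],qd); servo_line([*drop,.093],qd,rate=.15); move_gripper(.045)
    servo_line([*drop,.2],rate=.25); return True
E
python3 - <<'E'
from h import *
np.set_printoptions(precision=3,suppress=True)
print(strays())
print(pick([.401,-.240],[.515,.312]))
print(strays(),current_clock())
cv2.imwrite("pics/x1.png",capture("wrist")["image"])
E
```

```text
[(array([ 0.59 , -0.209]), np.int64(16)), (array([ 0.586, -0.17 ]), np.int64(8)), (array([ 0.471, -0.408]), np.int64(66)), (array([ 0.414, -0.31 ]), np.int64(70)), (array([ 0.402, -0.239]), np.int64(67))]
seen [ 0.405 -0.239] (1044, 0.011694998480379581)
gap 0.02343619317935631
True
[(array([ 0.589, -0.203]), np.int64(16)), (array([ 0.586, -0.17 ]), np.int64(6)), (array([ 0.471, -0.408]), np.int64(68)), (array([ 0.444, -0.296]), np.int64(67))] 36.5833
```

View pics/x1.png

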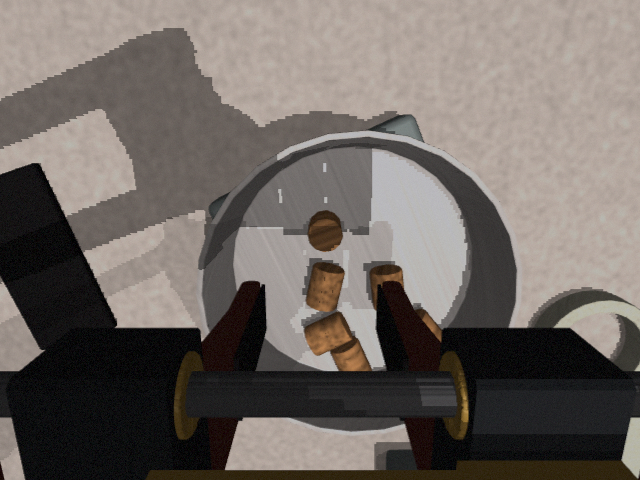

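The first stray stands in the bowl at (325,230). The second one has been knocked to (0.444,-0.296), so I use its new position.

```bash
python3 - <<'E'
from h import *
np.set_printoptions(precision=3,suppress=True)
print(pick([.444,-.296],[.557,.320]))
print(strays())
print(pick([.471,-.408],[.534,.279+.005]))
print(strays(),current_clock())
cv2.imwrite("pics/x2.png",capture("wrist")["image"])
# clear & look
move_ptp([.45,.0,.3],bestdown([.45,0,.3],0.)); sleep(.2)
c=capture("scene"); d=capture("top")
cv2.imwrite("pics/x3.png",np.vstack([cv2.resize(cv2.imread("pics/x2.png"),(400,300)),cv2.resize(d["image"][160:270,115:262],(400,300),interpolation=3)]))
E
```

```text
seen [ 0.447 -0.296] (1038, 0.012006989680230618)
gap 0.02367361246733928
True
[(array([ 0.59 , -0.207]), np.int64(14)), (array([ 0.586, -0.17 ]), np.int64(9)), (array([ 0.471, -0.408]), np.int64(67))]
seen [ 0.474 -0.409] (1035, 0.011827295646071434)
gap 0.02356591008100675
True
[(array([ 0.591, -0.214]), np.int64(14))] 56.7917
```

View pics/x3.png

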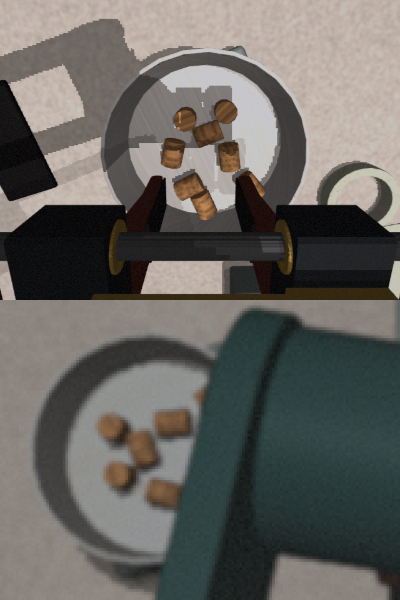

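All 8 plugs are in the bowl. Next, the screwdriver.

```bash
python3 - <<'E'
from h import *
np.set_printoptions(precision=4,suppress=True)
q=bestdown([.63,-.18,.3],0.)
move_ptp([.60,-.18,.3],q); sleep(.2)
c=capture("wrist"); cv2.imwrite("pics/d1.png",c["image"])
P=cloud(c,c["range_z"]>0); N=P[np.hypot(P[:,0]-.63,P[:,1]+.18)<.09]
T=N[(N[:,2]>.196)&(N[:,2]<.208)]; print(len(T),T[:,2].mean(),cv2.minAreaRect((T[:,:2]*1000).astype(np.float32)),T.mean(0))
S=N[(N[:,2]>.095)&(N[:,2]<.104)]; print(len(S),cv2.minAreaRect((S[:,:2]*1000).astype(np.float32)))
cc=N[(N[:,2]>.105)&(N[:,2]<.112)]; print("collar",len(cc),cc.mean(0) if len(cc) else '',cv2.minEnclosingCircle((cc[:,:2]*1000).astype(np.float32)) if len(cc) else '')
print("slot:")
for s in silhouettes("wrist","driver_grip"): print(s["conf"],s["xy"])
print(current_clock(),current_orientation())
E
```

```text
1895 0.20334857604400045 ((637.3173217773438, -177.52670288085938), (26.264766693115234, 30.485532760620117), 74.46172332763672) [ 0.6366 -0.1763  0.2033]
7549 ((635.3849487304688, -183.2713623046875), (90.12968444824219, 90.47882843017578), 6.895275115966797)
collar 319 [ 0.6337 -0.1664  0.1096] ((636.7742919921875, -176.5225372314453), 18.639490127563477)
slot:
0.79 [373.4, 222.8]
59.5667 [0.7067 0.7075 0.0001 0.0002]
```

View pics/d1.png

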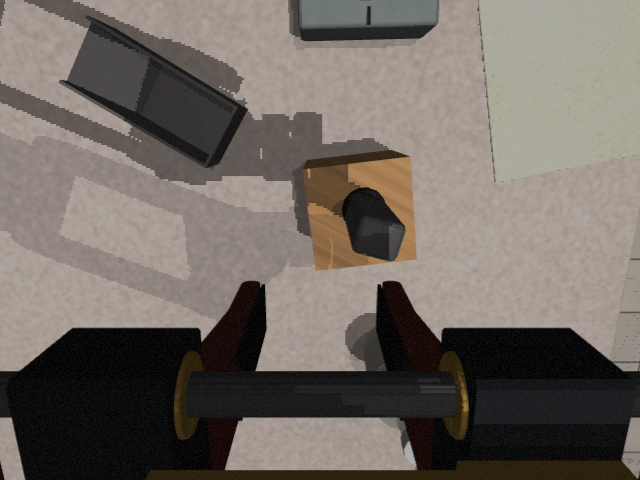

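The handle's top face is visible, and its 26 mm side points at about 74°. Before grasping, I'll measure the slot.

```bash
python3 - <<'E'
from h import *
np.set_printoptions(precision=4,suppress=True)
q=down(0.); print(current_orientation(),q, bestdown([.636,-.045,.17],0.))
move_ptp([.636,-.045,.17],bestdown([.636,-.045,.17],0.)); sleep(.3)
c=capture("wrist"); im=c["image"]; print(-np.array(c["R"]).T@c["t"])
hsv=cv2.cvtColor(im,cv2.COLOR_BGR2HSV)
m=((hsv[...,0]>12)&(hsv[...,0]<35)&(hsv[...,1]>110)&(hsv[...,2]>60)).astype(np.uint8)
m[300:]=0
n,l,st,ce=cv2.connectedComponentsWithStats(m)
for i in range(1,n):
    if st[i,4]>150:
        v,u=np.nonzero(l==i); P=onplane(c,np.c_[u,v],.074)[:,:2]*1000
        r=cv2.minAreaRect(P.astype(np.float32)); print(st[i],P.mean(0),r)
P=cloud(c,c["range_z"]>0)
N=P[(np.hypot(P[:,0]-.636,P[:,1]-.025)<.1)]
col=N[(N[:,2]>.0735)&(N[:,2]<.08)&(np.hypot(N[:,0]-.638,N[:,1]-.025)<.035)]; print(len(col),cv2.minEnclosingCircle((col[:,:2]*1000).astype(np.float32)))
cv2.imwrite("pics/s1.png",cv2.resize(im[80:340,150:500],None,fx=2,fy=2))
E
```

```text
[0.7067 0.7075 0.0001 0.0002] [0.7071 0.7071 0.     0.    ] [0.7071 0.7071 0.     0.    ]
[0.6377 0.0239 0.3353]
[ 301   97   51   28 1135] [641.1778  32.0725] ((641.2216796875, 32.0199089050293), (12.994101524353027, 28.278636932373047), 84.09608459472656)
[ 298  132   49   26 1068] [639.1432  12.6431] ((639.1989135742188, 12.631477355957031), (13.020670890808105, 28.354150772094727), 84.27860260009766)
4704 ((640.0506591796875, 22.423166275024414), 27.847068786621094)
```

View pics/s1.png

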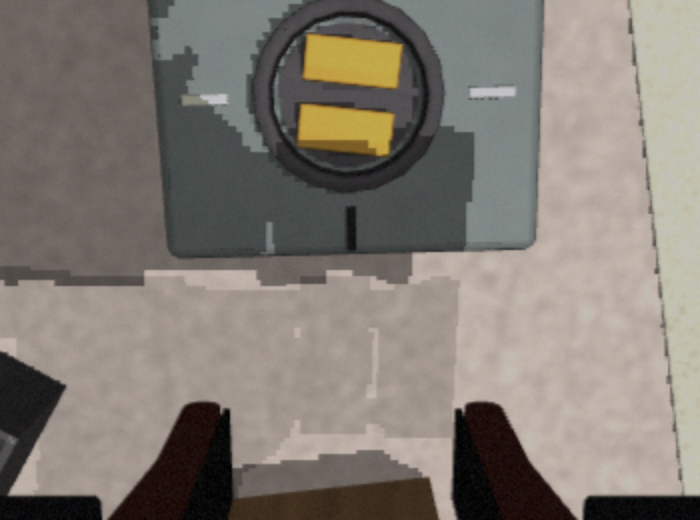

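The slot centre is at about (0.640, 0.022) and the slot lies at -5.9°. I'll grasp the driver now.

```bash
python3 - <<'E'
from h import *
np.set_printoptions(precision=4,suppress=True)
r=np.radians; G=[.637,-.177]
best=None
for k in(0,180,-180):
    a=[inverse_kinematics(p,down(r(y+k))) for p,y in(([*G,.143],74.5),([.64,.0224,.21],84.1),([.64,.0224,.21],-22))]
    print(k,[None if s is None else s[5].round(2) for s in a])
    if all(s is not None for s in a) and best is None or (all(s is not None for s in a) and max(abs(s[5]) for s in a)<best[0]): best=(max(abs(s[5]) for s in a),k)
k=best[1]; print(best)
q=down(r(74.5+k)); move_gripper(.06)
servo_line([.636,-.045,.3],rate=.25)
move_ptp([*G,.30],q); sleep(.2)
c=capture("wrist"); P=cloud(c,c["range_z"]>0); N=P[np.hypot(P[:,0]-.637,P[:,1]+.177)<.05]
T=N[(N[:,2]>.196)&(N[:,2]<.208)]; print(len(T),cv2.minAreaRect((T[:,:2]*1000).astype(np.float32)))
if len(T)>500: cr=cv2.minAreaRect((T[:,:2]*1000).astype(np.float32))[0]
servo_line([*G,.143],q,rate=.1,contact_N=10); print(current_position(),current_force())
move_gripper(.015); print("gap",current_finger_gap(),current_force(),current_torque(),current_clock())
E
```

```text
0 [np.float64(-1.68), np.float64(-1.54), np.float64(0.31)]
180 [np.float64(1.47), np.float64(1.6), np.float64(-2.83)]
-180 [np.float64(1.47), np.float64(1.6), np.float64(-2.83)]
(np.float64(1.675702577116686), 0)
1862 ((637.0787963867188, -178.0157012939453), (25.529489517211914, 30.02204132080078), 74.81266784667969)
[ 0.6375 -0.1772  0.1437] [-0.2039  0.2416 -0.1748]
gap 0.025871961931110583 [-0.1045 -0.3429  1.2372] [-0.0069  0.0233  0.0242] 65.7667
```

```bash
python3 - <<'E'
from h import *
np.set_printoptions(precision=4,suppress=True)
r=np.radians
servo_line([.637,-.177,.27],rate=.1); print(current_force(),current_finger_gap())
S=[.640,.0224]
q=down(r(84.1))
servo_line([*S,.27],q,rate=.15)
servo_line([*S,.222],q,rate=.1); sleep(.3)
print(current_position(),current_finger_gap(),current_clock())
c=capture("wrist"); np.savez("pics/w.npz",**{k:np.array(v) for k,v in c.items()}); cv2.imwrite("pics/w5.png",c["image"])
s=capture("scene"); cv2.imwrite("pics/s5.png",s["image"])
a=cv2.resize(c["image"][60:360,150:500],(700,600)); cv2.imwrite("pics/c5.png",a)
# stand hole from scene/top
for n in("top","scene"):
    c=capture(n); P=cloud(c,c["range_z"]>0); N=P[np.hypot(P[:,0]-.637,P[:,1]+.18)<.04]
    H=N[N[:,2]<.09]; print(n,len(H),H.mean(0) if len(H) else '')
    T=P[(P[:,2]>.095)&(P[:,2]<.104)&(np.hypot(P[:,0]-.637,P[:,1]+.18)<.07)]; print(cv2.minAreaRect((T[:,:2]*1000).astype(np.float32)))
    v,u=np.nonzero(c["range_z"]>0)
E
```

```text
[ 0.503   0.7181 -2.2312] 0.026090195670475554
[0.6404 0.0224 0.2227] 0.02586289945010953 69.6
top 76 [ 0.6419 -0.1869  0.0542]
((632.704833984375, -182.0348358154297), (91.82402801513672, 91.70792388916016), 6.98207426071167)
scene 96 [ 0.6313 -0.1746  0.0749]
((635.4244384765625, -184.7462158203125), (90.38941192626953, 92.95189666748047), 6.694871425628662)
```

View pics/c5.png

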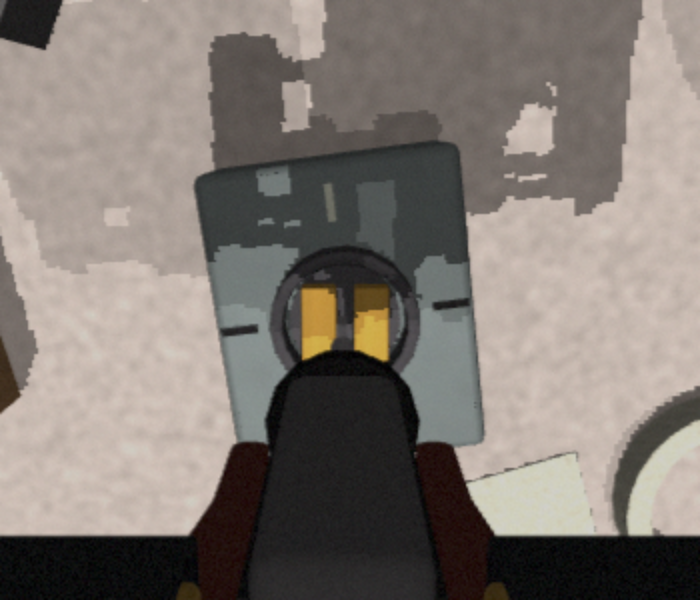

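```bash
python3 - <<'E'
from h import *
np.set_printoptions(precision=4,suppress=True)
c=dict(np.load("pics/w.npz")); im=c["image"]; c["k1"]=float(c["k1"])
hsv=cv2.cvtColor(im,cv2.COLOR_BGR2HSV)
m=((hsv[...,0]>12)&(hsv[...,0]<35)&(hsv[...,1]>110)&(hsv[...,2]>40)).astype(np.uint8); m[250:]=0; m[:190]=0
q=Ro.from_matrix(Ro.from_quat(current_orientation()).as_matrix()); tcp=np.array(current_position())
# per row brass edges -> slot mid in tool frame
for row in(208,215,222,228,233):
    u=np.nonzero(m[row])[0]; g=np.argmax(np.diff(u)); e=[u[0]-.5,u[g]+.5,u[g+1]-.5,u[-1]+.5]
    w=onplane(c,[[x,row] for x in e],.074); t=q.inv().apply(w-tcp); print(row,e,"tool x",t[0,0],"y edges",t[:,1]*1000,"mid",t[1:3,1].mean()*1000,t[[0,3],1].mean()*1000)
print("cam axes in tool",q.inv().as_matrix()@c["R"].T, q.inv().apply(-c["R"].T@c["t"]-tcp))
# collar edges row ~ widest: dark silhouette over gray box at row 60+395/2..
g=cv2.cvtColor(im,cv2.COLOR_BGR2GRAY)
for row in(252,256,260,264): print(row, g[row,270:375].tolist()[::2])
E
```

```text
208 [np.float64(-0.5), np.float64(142.5), np.float64(299.5), np.float64(344.5)] tool x 0.010293048054405611 y edges [-237.838  -132.505   -16.7701   16.4133] mid -74.63758007953143 -110.71232871244298
215 [np.float64(-0.5), np.float64(145.5), np.float64(299.5), np.float64(344.5)] tool x 0.005034980100736976 y edges [-238.8723 -130.8597  -16.8403   16.488 ] mid -73.85001251300596 -111.19213955341343
222 [np.float64(-0.5), np.float64(147.5), np.float64(300.5), np.float64(344.5)] tool x -0.00026915746515178684 y edges [-239.9155 -129.9433  -16.1673   16.5633] mid -73.05528618134935 -111.67612434173094
228 [np.float64(-0.5), np.float64(149.5), np.float64(300.5), np.float64(343.5)] tool x -0.00485268614325298 y edges [-240.817  -128.9382  -16.2256   15.8816] mid -72.58189713300852 -112.46769061675646
233 [np.float64(-0.5), np.float64(151.5), np.float64(300.5), np.float64(344.5)] tool x -0.008698766107926264 y edges [-241.5734 -127.8452  -16.2746   16.683 ] mid -72.05989741340292 -112.44523683533474
cam axes in tool [[-0.0003 -0.9648 -0.2629]
 [ 1.     -0.0005  0.0004]
 [-0.0005 -0.2629  0
[... 268 characters left out ...]
]
256 [146, 144, 141, 143, 140, 144, 142, 141, 82, 16, 9, 12, 31, 31, 31, 33, 31, 36, 33, 32, 33, 30, 34, 28, 32, 33, 34, 34, 33, 32, 32, 35, 35, 29, 31, 32, 27, 33, 32, 25, 11, 12, 10, 126, 140, 138, 135, 136, 137, 135, 136, 134, 135]
260 [141, 143, 145, 142, 142, 143, 143, 141, 27, 12, 16, 17, 29, 32, 34, 30, 29, 36, 32, 32, 37, 33, 34, 24, 35, 29, 34, 30, 27, 31, 30, 31, 33, 32, 32, 37, 31, 28, 31, 28, 19, 12, 15, 35, 138, 135, 135, 136, 137, 136, 135, 136, 136]
264 [143, 142, 141, 146, 142, 143, 142, 73, 10, 7, 5, 21, 31, 33, 32, 34, 31, 32, 38, 33, 32, 21, 33, 34, 34, 30, 31, 30, 29, 33, 33, 28, 31, 28, 35, 33, 34, 26, 28, 31, 22, 16, 10, 10, 118, 136, 135, 137, 134, 136, 137, 134, 133]
```

```bash
python3 - <<'E'
from h import *
np.set_printoptions(precision=4,suppress=True)
q=down(np.radians(84.1)); S=[.6405,.0229]
servo_line([*S,.215],q,rate=.05); print(current_force())
print(servo_line([*S,.198],q,rate=.02,contact_N=5),current_position(),current_force(),current_torque(),current_finger_gap(),current_clock())
E
```

```text
[-0.0086 -0.2228 -1.4842]
False [0.6407 0.0229 0.1981] [-0.1703 -0.0057 -1.1944] [ 0.0485  0.0206 -0.0153] 0.026123741337627696 71.0917
```

The blade is in the slot. Now I turn it clockwise in steps and watch the torque.

```bash
python3 - <<'E'
from h import *
np.set_printoptions(precision=3,suppress=True)
S=[.6405,.0229,.198]
for a in(15,30,45,60,75,85,92,96,100,103):
    servo_line(S,down(np.radians(84.1-a)),rate=.03); t=current_torque(); print(a,t,current_force(),current_position()[2],current_clock())
    if a>85 and abs(t[2])>.5: break
sleep(.4); print(current_torque(),current_finger_gap())
c=capture("wrist"); cv2.imwrite("pics/c6.png",cv2.resize(c["image"][60:360,150:500],(700,600)))
E
```

```text
15 [ 0.114 -0.08   0.042] [ 0.368  0.715 -0.473] 0.19821696122280152 71.5
30 [-0.305 -0.002  0.031] [-0.258 -0.67  -1.179] 0.19816592466565183 71.9083
45 [-0.651  0.357  0.02 ] [-0.997 -2.341  0.532] 0.1980800861684236 72.3167
60 [-1.04   0.756  0.012] [-1.724 -3.232  2.174] 0.19801106670092639 72.725
75 [-1.219  1.049  0.054] [-3.999 -4.277  2.392] 0.19788499307359592 73.1333
85 [-1.097  1.211  0.077] [-2.898 -3.099  1.738] 0.19771220008385343 73.4583
92 [-0.996  1.319  0.098] [-3.89  -3.431  1.587] 0.19763242396802186 73.7333
96 [-1.013  1.397  0.059] [-4.492 -2.583  1.549] 0.19758332091007857 73.9833
100 [-1.003  1.368  0.089] [-3.795 -3.734  2.315] 0.1975709466097205 74.2333
103 [-0.943  1.415  0.201] [-4.236 -2.466  2.49 ] 0.1975945835741272 74.4833
[-0.943  1.343  0.205] 0.02617507496066711
```

View pics/c6.png

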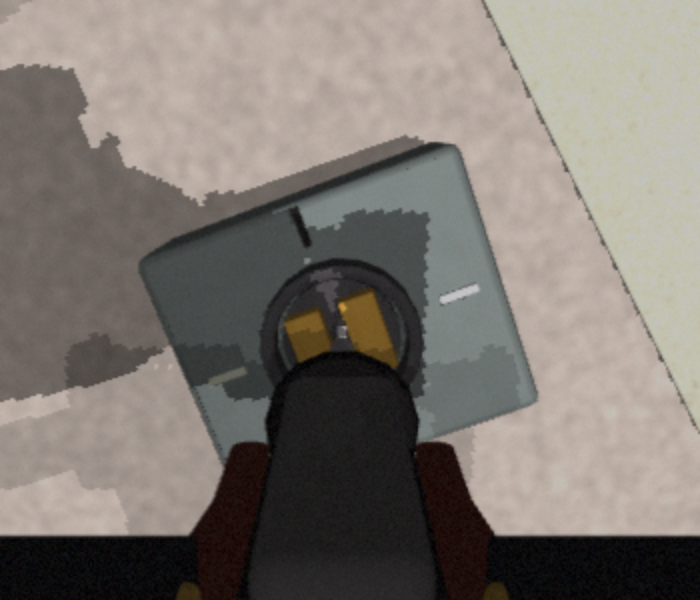

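```bash
python3 - <<'E'
from h import *
np.set_printoptions(precision=3,suppress=True)
S=[.6405,.0229,.198]
servo_line(S,down(np.radians(84.1-107)),rate=.03); sleep(.3); print(current_torque())
servo_line(S,down(np.radians(84.1-101)),rate=.03); print(current_torque(),current_force())
servo_line([.6405,.0229,.27],rate=.08); sleep(.2); print(current_force(),current_torque(),current_finger_gap())
q=down(np.radians(74.5))
servo_line([.637,-.10,.30],q,rate=.2); sleep(.3)
s=capture("scene"); t=capture("top"); 
P=cloud(s,s["range_z"]>0); N=P[np.hypot(P[:,0]-.637,P[:,1]+.10)<.03]
for z in np.arange(.165,.32,.01):
    k=N[(N[:,2]>z)&(N[:,2]<z+.01)]
    if len(k): print(round(z,3),len(k),np.median(k[:,:2],0))
print("min z",np.percentile(N[N[:,2]>.11][:,2],2) if len(N) else '')
cv2.imwrite("pics/c7.png",cv2.resize(np.hstack([s["image"][180:360,280:460],t["image"][130:310,250:430]]),(800,400),interpolation=3))
print(current_position(),current_clock())
E
```

```text
[-0.944  1.49   0.407]
[-0.331  1.486  0.148] [-5.337 -0.947  0.154]
[-0.523  0.829 -1.136] [-0.06   0.089  0.033] 0.025604131675321756
0.165 19 [ 0.637 -0.103]
0.175 25 [ 0.639 -0.104]
0.185 18 [ 0.638 -0.105]
0.195 11 [ 0.638 -0.106]
0.205 18 [ 0.638 -0.106]
0.215 15 [ 0.638 -0.106]
0.225 19 [ 0.638 -0.105]
0.235 2 [ 0.639 -0.105]
0.245 3 [ 0.648 -0.115]
0.255 126 [ 0.64  -0.115]
0.265 71 [ 0.642 -0.113]
0.275 91 [ 0.641 -0.114]
0.285 46 [ 0.649 -0.113]
0.295 75 [ 0.648 -0.115]
0.305 91 [ 0.645 -0.117]
0.315 92 [ 0.647 -0.116]
min z 0.1776943768711362
[ 0.637 -0.1    0.3  ] 79.1333
```

View pics/c7.png

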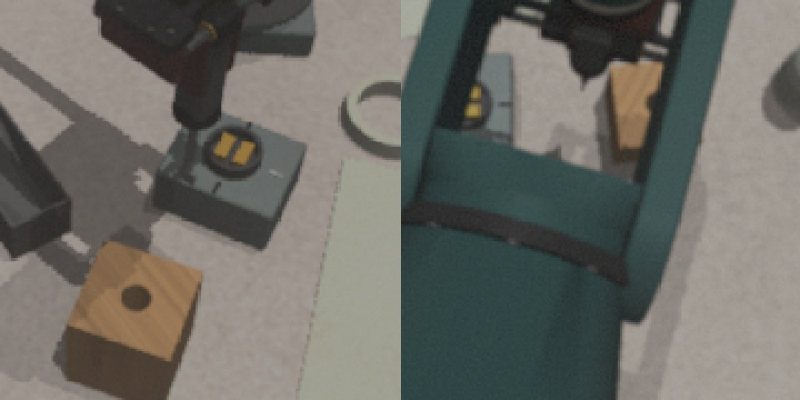

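The switch is lined up with the black ticks, and the shaft hangs vertically in the hand. Next I locate the hole in the scene view (about pixel 341,314) and insert the driver.

```bash
python3 - <<'E'
from h import *
np.set_printoptions(precision=4,suppress=True)
s=capture("scene"); g=cv2.cvtColor(s["image"],cv2.COLOR_BGR2GRAY)
w=np.zeros_like(g,bool); w[304:324,331:352]=1; md=np.median(g[w]); m=w&(g<md*.6); v,u=np.nonzero(m)
print(len(u),u.mean(),v.mean()); h=onplane(s,np.c_[u,v],.1); print("hole",h.mean(0),h.min(0),h.max(0))
e=(h.min(0)+h.max(0))/2; H=np.clip(e[:2],[.632,-.186],[.641,-.174]); print(H)
q=down(np.radians(74.5))
servo_line([*H,.28],q,rate=.12); servo_line([*H,.235],q,rate=.08); sleep(.2)
f=servo_line([*H,.148],q,rate=.05,contact_N=5); print(f,current_position(),current_force())
if current_position()[2]<.17:
    print(servo_line([*H,.141],q,rate=.02,contact_N=4),current_position(),current_force())
E
```

```text
101 340.83168316831683 313.61386138613864
hole [ 0.6366 -0.185   0.1   ] [ 0.6255 -0.1958  0.1   ] [ 0.6472 -0.1742  0.1   ]
[ 0.6364 -0.185 ]
False [ 0.6366 -0.1851  0.1483] [ 0.3029 -0.023  -1.0046]
True [ 0.6367 -0.1852  0.1429] [-0.2818 -0.8173  3.8208]
```

```bash
python3 - <<'E'
from h import *
np.set_printoptions(precision=4,suppress=True)
move_gripper(.05); p=current_position(); servo_line([p[0],p[1],.30],rate=.1)
move_ptp([.30,-.35,.35],bestdown([.30,-.35,.35],0.)); sleep(.3)
c=capture("scene"); t=capture("top"); cv2.imwrite("pics/f.png",c["image"])
for n,c_ in(("s",c),("t",t)):
    P=cloud(c_,c_["range_z"]>0); N=P[np.hypot(P[:,0]-.637,P[:,1]+.183)<.03]
    for a,b in((.11,.14),(.14,.17),(.17,.195),(.195,.21)):
        k=N[(N[:,2]>a)&(N[:,2]<b)]; print(n,a,len(k),k.mean(0) if len(k) else '')
    U=P[(P[:,2]>.012)&(P[:,2]<.06)&(np.hypot(P[:,0]-.443,P[:,1]+.08)<.1)]; print("cup",cv2.minAreaRect((U[:,:2]*1000).astype(np.float32)),U[:,2].max())
a=cv2.resize(t["image"][130:310,110:410],(600,360),interpolation=3); b=cv2.resize(c["image"][100:400,230:480],(300,360)); 
cv2.imwrite("pics/f2.png",np.hstack([cv2.resize(a,(480,288)),cv2.resize(b,(300,288))])); print(current_clock(),current_finger_gap())
E
```

```text
s 0.11 164 [ 0.6408 -0.1972  0.1254]
s 0.14 185 [ 0.6402 -0.1969  0.1552]
s 0.17 162 [ 0.6406 -0.1973  0.1829]
s 0.195 224 [ 0.6376 -0.1894  0.1991]
cup ((446.46453857421875, -84.45250701904297), (66.00749969482422, 150.34765625), 59.42000198364258) 0.05607635351351124
t 0.11 45 [ 0.6235 -0.1781  0.1246]
t 0.14 46 [ 0.6218 -0.1794  0.155 ]
t 0.17 44 [ 0.6229 -0.1789  0.182 ]
t 0.195 164 [ 0.633  -0.1846  0.2004]
cup ((442.2695007324219, -80.81553649902344), (64.06674194335938, 148.3113555908203), 59.0792121887207) 0.05859947835607348
87.3 0.05002669888955702
```

View pics/f2.png

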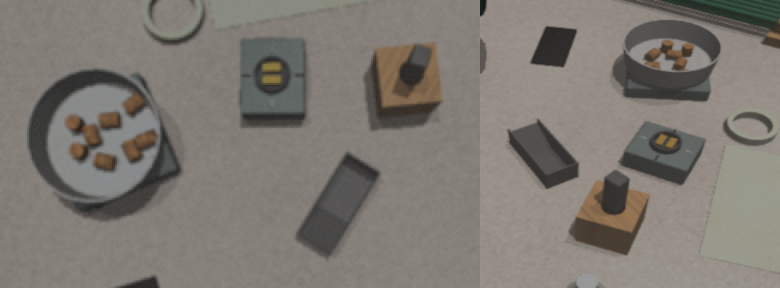

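The pictures show 8 plugs in the bowl, the cup upright and empty, the slot on its black ticks and the driver upright in its stand. I'm handing the job in.

```bash
python3 -c "
from h import *
print(close_job())"
```

```text
the job is handed in; nothing more can be done
None
```

I've handed the job in, with no verdict returned: the last pictures show all 8 plugs in the bowl, the empty cup upright on the bench, the switch turned a quarter turn clockwise onto its black ticks, and the screwdriver back in its stand, at about 87 s.

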